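# Put the measuring set back in its foam tiles

### The arm

A 6-joint arm with a two-finger parallel gripper is mounted at the origin on the work surface. World frame = base frame: x ahead of the robot, y to its left, z up, the work surface at z = 0. Lengths are in m, angles in rad, forces in N, time in s.
With the tool pointing down it reaches from about 0.325 to 0.875 m from the base axis. Payload 4.4 kg.
Tool frame: the origin (TCP) lies on the centre line of the jaws, within the pads' length; the fingertips stand 11 mm ahead of it and the grasp point (between the pads) lies 8 mm behind it; z points along the fingers, y is the line along which they close (so a half turn about z gives the same grasp; the last joint's range is limited). The gripper opens to 85 mm and grips with 20 to 120 N. Pads are 22 mm wide; open, the fingers measure 114 mm over their backs; the gripper's body (76 mm by 85 mm) begins 54 mm behind the grasp point. The pads swing forward as they close: fully open they stand 13 mm farther back than shut.
Start: joints at [-1.452, 0.207, 1.542, -0, 1.393, -0.15], TCP at [0.153, -0.554, 0.242] pointing down, gripper open.
Joint ranges: [-2.73, 2.73], [-0.86, 2.22], [0.23, 2.46], [-1.11, 4.25], [0.08, 2.63], [-2.82, 2.82]. Speed limits (rad/s): [2.79, 2.79, 3.14, 3.14, 3.14, 3.14].

### API

Orientations are given as a unit quaternion [x, y, z, w].
In Python, from rig import read_state, read_camera, camera_info, sign_off gives the robot as it stands.
- The arm moves only by the shell command python3 -m inch 'ROWS' [OPENING] [FORCE]. ROWS is JSON, a list of rows, each a list of 6 numbers: the shift along the tool's x, y, z in m, then the turn, a rotation vector about the tool's x, y, z in rad. A call has 1 to 8 rows; each row is the pose to reach, as a shift and turn from the pose commanded when the call began, along the tool's axes at that moment; what a row does not reach only later rows make up. A row lasts 1/8 s, in which the tool goes at most 62.5 mm and 10.7 degrees, less where a joint would pass 70% of its speed; a pose out of reach is approached as far as the arm can. A call with a gripper value outside its range is refused whole. OPENING is the finger opening in m, from 0 to 0.0854, set as the call begins (- or left out, the last holds). The fingers move at their own pace and stop on an object; FORCE is the grip in N (left out, the last holds). Time passes only in rows, so rows that repeat a pose let the fingers close. It gives the time, the measured TCP pose, the force, the opening and the grip force at its end, in the units of the state.
- read_state(): the state, without advancing time (a new reading comes with each control period).
- read_camera(name): name is "scene" or "top" or "wrist"; returns (picture, depth): 400x640x3 uint8, red, green, blue; 400x640 float32, m along the optical axis (not along the pixel's ray), 0 where there is no reading.
- camera_info(name): a dict with "fx", "fy", "cx", "cy" (pixels), "eye" and "orientation" of the camera in the world. Camera axes: x right, y down, z forward; pixel columns grow to the right and rows downward; lengths in m; the calibration is good to about 2 mm. A picture is of the moment at which its call begins: read the wrist's pose just before it. camera_info takes no time and is no camera call; for the wrist camera it gives the pose at the moment of the call.
- sign_off(): hands the job in; it is judged then, once.
The state is a dict: "time": time; "q": joint angles; "joint_vel": joint speeds; "effort": joint torques, N m; "tcp_pos": TCP position; "tool_rot": TCP orientation; "ft_force": force on the tool from outside, world axes, zero at the start; "ft_torque": the same for the moment, N m; "grip_width": opening from 0.0 (shut) to 1.0 (fully open); "grasp_force": force on a finger pad.
Only numpy, scipy, OpenCV 4.12 (cv2) and the standard library are available. Lean on these libraries where they do the work, as an engineer would, in place of code of your own. Each camera call takes 0.05 s, during which the arm holds its last target. There are 200 camera calls.

### The job

The customer has returned the measuring set: put the tape measure, the laser meter, the pocket level and the loupe back upright in the foam tile whose cutout has the shape and floor colour of each, resting on the floor of the cutout. The loupe's cutout is snug, so press the loupe straight down until it is fully home. Leave the white flask and the small amber bottle standing where they are.

Things in the scene. Friction and masses are not known exactly. Their poses are not given: they have to be found in the camera images.
- tape_measure: yellow and black tape measure standing upright, a rounded block 64 (x) x 36 (y) x 56 mm high, rigid. Origin: centre of its underside; x along its length, z up. Loose, about 0.22 kg. Grip it across the 36 mm.
- laser_meter: red pocket laser distance meter lying on its back, display and keys on top, a rounded block 100 (x) x 44 (y) x 28 mm high, rigid. Origin: centre of its underside; x along its length, z up. Loose, about 0.14 kg. Grip it across the 44 mm.
- pocket_level: green pocket spirit level standing on its aluminium edge with a yellow vial on top, a bar 100 (x) x 22 (y) x 40 mm high (the vial stands 3 mm higher), rigid. Origin: centre of its underside; x along its length, z up. Loose, about 0.16 kg. Grip it across the 22 mm.
- loupe: blue round loupe (magnifier) standing on its foot, from above a pale lens within a blue rim: a cylinder 44 mm in diameter, 42 mm high, the lowest 5 mm tapering to a foot 36 mm in diameter; black rubber band. Origin: centre of its underside; z up. Loose, about 0.11 kg.
- tile_tape: fixed tile 140 (x) x 84 (y) x 20 mm high, dark foam on a yellow sheet; cutout a rectangle 80 (x) x 52 (y) mm through the foam, centred, its floor yellow. Origin: centre of the underside; z up; cutout floor at z = 4 mm, foam top at 20 mm. Home of the tape measure, 8 mm of play on every side; it may lie either way round.
- tile_laser: fixed tile 140 (x) x 84 (y) x 20 mm high, dark foam on a red sheet; cutout a rectangle 116 (x) x 60 (y) mm through the foam, centred, its floor red. Origin: centre of the underside; z up; cutout floor at z = 4 mm, foam top at 20 mm. Home of the laser meter, 8 mm of play on every side; it may lie either way round.
- tile_level: fixed tile 140 (x) x 84 (y) x 20 mm high, dark foam on a green sheet; cutout a rectangle 116 (x) x 38 (y) mm through the foam, centred, its floor green. Origin: centre of the underside; z up; cutout floor at z = 4 mm, foam top at 20 mm. Home of the pocket level, 8 mm of play on every side; it may lie either way round.
- tile_loupe: fixed tile 140 (x) x 84 (y) x 20 mm high, dark foam on a blue sheet; cutout 60 mm round through the foam, centred, its floor blue. Origin: centre of the underside; z up; cutout floor at z = 4 mm, foam top at 20 mm. Home of the loupe: four grey springy lips on its diagonals, with sloping tops, leave a snug 41 mm circle, giving 4 mm each: it stops on them until pressed down (3 to 10 N) to the floor.
- flask: white steel drinking flask with a steel cap, 64 mm in diameter, 170 mm high, standing upright, loose, 0.45 kg. Origin: centre of its underside. To be left alone.
- amber_bottle: small amber glass bottle with a black cap and a white label, 42 mm in diameter, 65 mm high, standing upright, loose. Origin: centre of its underside. To be left alone.

How it is judged:
By the outcome, as a careful person would: the job done as asked, in the order asked, and still so for the second after the job is handed in, with the robot touching nothing.
It also fails if it takes over 120 s, if anything falls off the work surface, if the arm or the gripper's body presses on something with over 40 N, if the wrist force passes 120 N, or if a joint passes its speed limit or range.

## Working session

There is one attempt and no reset: what is moved stays moved. The work goes in short steps, Python scripts to look and compute and a shell command to move; the robot and the scene stay as the last step left them, time stands still between calls to the robot, and variables do not carry over. Pictures are saved under pics/ and viewed, at most 14 in all, crops included, and the job is handed in when it is done.

```bash
ls; mkdir -p pics; python3 - <<'E'
from rig import *
import cv2,numpy as np
s=read_state();print({k:np.round(v,3).tolist() for k,v in s.items()})
for n in("top","scene"):
    i=camera_info(n);print(n,{k:np.round(v,4).tolist() for k,v in i.items() if not isinstance(v,str)})
    p,d=read_camera(n);cv2.imwrite(f"pics/{n}0.png",p[:,:,::-1]);np.savez(f"{n}0.npz",p=p,d=d)
E
```

```text
pics
{'time': 0.0, 'q': [-1.453, 0.207, 1.543, -0.0, 1.393, -0.15], 'joint_vel': [0.0, 0.001, -0.002, 0.001, -0.0, 0.001], 'effort': [-0.001, -38.304, -29.159, -0.0, 0.011, 0.0], 'tcp_pos': [0.153, -0.554, 0.241], 'tool_rot': [0.991, 0.134, 0.0, -0.001], 'ft_force': [-0.133, 0.668, -0.87], 'ft_torque': [-0.014, -0.008, -0.016], 'grasp_force': 0.0, 'grip_width': 1.0}
top {'fx': 473.1188, 'fy': 473.1188, 'cx': 309.6718, 'cy': 194.9364, 'eye': [0.4107, 0.0071, 1.2468], 'orientation': [0.713, -0.6997, 0.0393, -0.0232]}
scene {'fx': 442.2116, 'fy': 442.2116, 'cx': 330.9918, 'cy': 190.0255, 'eye': [1.1295, 0.3798, 0.9104], 'orientation': [0.4741, 0.8127, -0.2976, -0.1618]}
```

View pics/top0.png

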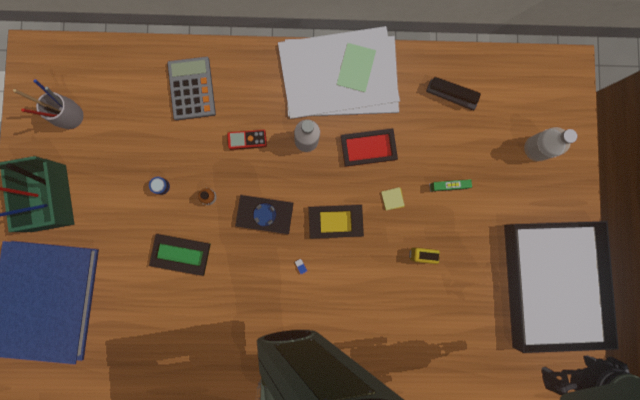

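View pics/scene0.png

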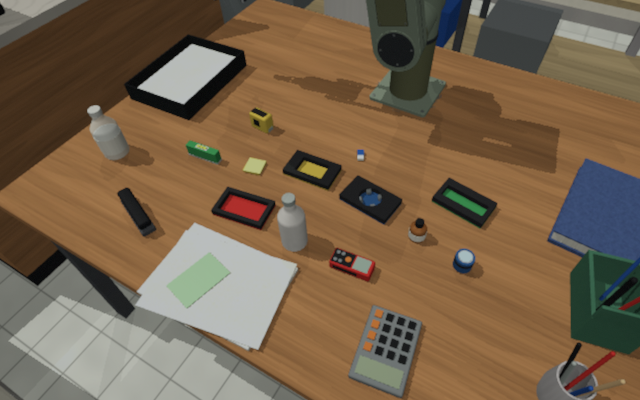

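The top view shows the laser meter at (247,140), the loupe at (159,186), the amber bottle at (206,197), the tape at (427,256) and the level at (452,185). The tiles are red at (369,148), yellow at (336,222), blue at (264,215) and green at (180,255). There are two white flasks, at (307,135) and (548,143). The scene view shows the same things.

```bash
cat > h.py <<'E'
from rig import *
import cv2,numpy as np
from scipy.spatial.transform import Rotation as R
def rays(i,uv):
    uv=np.asarray(uv,float);d=np.c_[(uv[:,0]-i['cx'])/i['fx'],(uv[:,1]-i['cy'])/i['fy'],np.ones(len(uv))]
    return R.from_quat(i['orientation']).apply(d)
def cast(i,uv,z):
    r=rays(i,uv);e=np.array(i['eye']);return e+r*((z-e[2])/r[:,2])[:,None]
def proj(i,P):
    c=R.from_quat(i['orientation']).inv().apply(np.atleast_2d(P)-i['eye']);return np.c_[c[:,0]/c[:,2]*i['fx']+i['cx'],c[:,1]/c[:,2]*i['fy']+i['cy']]
def cloud(i,d,m):
    v,u=np.nonzero(m&(d>0));return np.array(i['eye'])+rays(i,np.c_[u,v])*d[v,u][:,None],np.c_[u,v]
def tri(i1,p1,i2,p2):
    a,b=rays(i1,[p1])[0],rays(i2,[p2])[0];e1,e2=np.array(i1['eye']),np.array(i2['eye'])
    s=np.linalg.lstsq(np.c_[a,-b],e2-e1,rcond=None)[0];x,y=e1+a*s[0],e2+b*s[1];return (x+y)/2,np.linalg.norm(x-y)
HUE=dict(yellow=(20,34),red=(172,8),green=(45,85),blue=(98,125))
def mask(p,col,roi,smin=110,vmin=50):
    h=cv2.cvtColor(p,cv2.COLOR_RGB2HSV);a,b=HUE[col];H=h[...,0]
    m=((H>=a)&(H<=b) if a<b else (H>=a)|(H<=b))&(h[...,1]>smin)&(h[...,2]>vmin)
    k=np.zeros_like(m);u,v,r=roi;k[max(0,v-r):v+r,max(0,u-r):u+r]=1;m&=k
    n,l,st,_=cv2.connectedComponentsWithStats(m.astype(np.uint8));j=1+np.argmax(st[1:,4]);c=max(cv2.findContours((l==j).astype(np.uint8),0,1)[0],key=cv2.contourArea)
    o=np.zeros(m.shape,np.uint8);cv2.drawContours(o,[cv2.convexHull(c)],-1,1,-1);return o>0
def rect(P):
    (x,y),(w,h),a=cv2.minAreaRect((P[:,:2]*1000).astype(np.float32))
    if h>w:w,h,a=h,w,a+90
    return np.array([x,y])/1000,w,h,(a+90)%180-90
E
cat > m.py <<'E'
from h import *
T,S=camera_info("top"),camera_info("scene");t,s=np.load("top0.npz"),np.load("scene0.npz")
L=dict(tape=("yellow",(427,256,20),(261,120,18)),laser=("red",(247,140,26),(352,264,28)),level=("green",(452,185,26),(203,152,24)),loupe=("blue",(159,186,14),(464,261,16)),
 T_tape=("yellow",(336,222,25),(312,170,22)),T_laser=("red",(369,148,32),(245,207,32)),T_level=("green",(180,255,30),(464,202,32)),T_loupe=("blue",(264,215,18),(371,197,18)))
for n,(c,a,b) in L.items():
    ma,mb=mask(t['p'],c,a),mask(s['p'],c,b)
    A,_=cloud(T,t['d'],ma);B,_=cloud(S,s['d'],mb)
    o=[]
    for C in(A,B):
        z=np.percentile(C[:,2],85 if n[0]!='T' else 30);k=C[abs(C[:,2]-z)<.005];r=rect(k);o.append((round(z,4),r[0].round(4).tolist(),round(r[1]),round(r[2]),round(r[3],1)))
    ca=np.argwhere(ma).mean(0)[::-1];cb=np.argwhere(mb).mean(0)[::-1]
    p,e=tri(T,ca,S,cb);print(n,ma.sum(),mb.sum(),"tri",p.round(3),round(e,4),*o,sep="  ")
E
python3 m.py
```

```text
tape  415  456  tri  [ 0.369 -0.319  0.028]  0.0003  (np.float64(0.0587), [0.3712, -0.3156], 64, 34, 87.2)  (np.float64(0.0549), [0.3738, -0.3171], 63, 36, 83.6)
laser  720  963  tri  [0.665 0.149 0.016]  0.0008  (np.float64(0.0317), [0.6644, 0.148], 99, 43, -84.1)  (np.float64(0.0284), [0.666, 0.1477], 99, 44, -84.3)
level  114  420  tri  [ 0.557 -0.367  0.035]  0.0236  (np.float64(0.0429), [0.55, -0.3544], 32, 21, -79.3)  (np.float64(0.0396), [0.5554, -0.3882], 99, 26, -86.1)
loupe  80  258  tri  [0.535 0.365 0.028]  0.0076  (np.float64(0.046), [0.5349, 0.3554], 37, 17, -6.9)  (np.float64(0.043), [0.5409, 0.3681], 42, 41, -2.8)
T_tape  675  358  tri  [ 0.453 -0.089  0.01 ]  0.0007  (np.float64(0.0034), [0.4545, -0.0888], 79, 52, -86.4)  (np.float64(0.0019), [0.4478, -0.094], 76, 44, -88.7)
T_laser  1072  762  tri  [ 0.651 -0.174  0.01 ]  0.0001  (np.float64(0.0039), [0.6541, -0.1749], 116, 59, -81.1)  (np.float64(0.002), [0.6483, -0.1809], 111, 54, -81.4)
T_level  695  432  tri  [0.36  0.313 0.01 ]  0.0003  (np.float64(0.0034), [0.3612, 0.3146], 114, 37, 80.7)  (np.float64(0.0017), [0.3545, 0.3105], 114, 30, 80.3)
T_loupe  311  245  tri  [0.468 0.099 0.011]  0.0026  (np.float64(0.0038), [0.4676, 0.1012], 49, 48, 35.3)  (np.float64(0.0019), [0.4629, 0.0954], 49, 47, 46.1)
```

```bash
cat > m2.py <<'E'
from h import *
T,S=camera_info("top"),camera_info("scene");t,s=np.load("top0.npz"),np.load("scene0.npz")
L=dict(tape=((427,256),.048,.065,(.372,-.316),.06),laser=((0,0),.02,.036,(.665,.148),.08),level=((0,0),.033,.05,(.556,-.378),.08),loupe=((0,0),.036,.05,(.54,.365),.04),
amber=((0,0),.02,.075,(.51,.25),.05),flask=((0,0),.03,.19,(.67,.01),.07),
T_tape=((0,0),.013,.026,(.453,-.089),.1),T_laser=((0,0),.013,.026,(.653,-.175),.1),T_level=((0,0),.013,.026,(.36,.313),.1),T_loupe=((0,0),.013,.026,(.467,.1),.1))
for n,(_,a,b,c,r) in L.items():
    o=[]
    for i,q in((T,t),(S,s)):
        P,_=cloud(i,q['d'],np.ones((400,640),bool));k=P[(P[:,2]>a)&(P[:,2]<b)&(np.hypot(*(P[:,:2]-c).T)<r)]
        w=rect(k);o+=[round(float(np.median(k[:,2])),4),w[0].round(4).tolist(),round(w[1]),round(w[2]),round(w[3],1),"|"]
    print(n,*o)
E
python3 m2.py; python3 - <<'E'
import sys;sys.path.insert(0,'.')
from h import *
s=read_state();i=camera_info("wrist");Q=R.from_quat(s['tool_rot'])
print(Q.as_matrix().round(3), Q.inv().apply(np.array(i['eye'])-s['tcp_pos']).round(4),(Q.inv()*R.from_quat(i['orientation'])).as_matrix().round(3),i['fx'])
E
```

```text
tape 0.0561 [0.3708, -0.3153] 64 36 85.0 | 0.0543 [0.3739, -0.3168] 64 36 83.0 |
laser 0.0287 [0.6646, 0.1483] 100 45 -83.9 | 0.027 [0.6661, 0.1476] 99 45 -83.7 |
level 0.041 [0.5538, -0.3869] 101 22 -84.7 | 0.0381 [0.5554, -0.3881] 101 26 -86.1 |
loupe 0.0433 [0.537, 0.3685] 44 42 0.6 | 0.0409 [0.5386, 0.3683] 43 42 36.8 |
amber 0.0444 [0.5113, 0.2453] 41 39 -87.9 | 0.0408 [0.5177, 0.2457] 42 36 -76.0 |
flask 0.1177 [0.667, -0.0086] 62 61 -41.3 | 0.1081 [0.6756, -0.0046] 63 52 -53.4 |
T_tape 0.0206 [0.4543, -0.0884] 140 84 -86.6 | 0.0181 [0.455, -0.0903] 142 89 -86.2 |
T_laser 0.0204 [0.68, -0.1696] 142 141 8.7 | 0.0183 [0.6534, -0.1749] 143 87 -81.5 |
T_level 0.0205 [0.3616, 0.3124] 141 85 80.7 | 0.0179 [0.3618, 0.3103] 141 91 80.8 |
T_loupe 0.0206 [0.4691, 0.0979] 140 84 82.7 | 0.0181 [0.4707, 0.0961] 141 87 82.9 |
[[ 0.964  0.266 -0.   ]
 [ 0.266 -0.964  0.002]
 [ 0.    -0.002 -1.   ]] [ 0.0758  0.0002 -0.1336] [[-0.001 -0.955 -0.296]
 [ 1.    -0.001 -0.001]
 [ 0.001 -0.296  0.955]] 333.1428328759567
```

```bash
cat > go.py <<'E'
import sys
from h import *
x,y,z,a=map(float,sys.argv[1:5]);s=read_state();Q=R.from_quat(s['tool_rot']);a=np.radians(a)
G=R.from_matrix(np.array([[np.cos(a),np.sin(a),0],[np.sin(a),-np.cos(a),0],[0,0,-1]]))
print("shift",Q.inv().apply(np.array([x,y,z])-s['tcp_pos']).round(4),"turn",(Q.inv()*G).as_rotvec().round(4),"t",round(s['time'],2),"F",np.round(s['ft_force'],1),"q",np.round(s['q'],2))
E
python3 go.py .3725 -.316 .16 84.5
```

```text
shift [ 0.2751 -0.1706  0.0817] turn [-0.0016 -0.0016 -1.206 ] t 0.1 F [-1.6 -0.1 -0.8] q [-1.45  0.21  1.54  0.    1.39 -0.15]
```

```bash
R='x'; python3 -m inch '[[0.275,-0.1705,0.082,-0.0015,-0.0015,-1.206],[0.275,-0.1705,0.082,-0.0015,-0.0015,-1.206],[0.275,-0.1705,0.082,-0.0015,-0.0015,-1.206],[0.275,-0.1705,0.082,-0.0015,-0.0015,-1.206],[0.275,-0.1705,0.082,-0.0015,-0.0015,-1.206],[0.275,-0.1705,0.082,-0.0015,-0.0015,-1.206],[0.275,-0.1705,0.082,-0.0015,-0.0015,-1.206],[0.275,-0.1705,0.082,-0.0015,-0.0015,-1.206]]' 0.0854 50
python3 go.py .3725 -.316 .03 84.5
python3 - <<'E'
from h import *
i=camera_info("wrist");p,d=read_camera("wrist");cv2.imwrite("pics/w1.png",p[:,:,::-1])
P,_=cloud(i,d,np.ones((400,640),bool));k=P[(P[:,2]>.048)&(P[:,2]<.065)&(np.hypot(*(P[:,:2]-(.372,-.316)).T)<.06)]
print(len(k));print(np.median(k[:,2]),rect(k)) if len(k)>50 else 0
E
```

```text
time: 1.1
tcp_pos: [0.3725, -0.3163, 0.1598]
tool_rot: [0.74, 0.672, -0.001, 0.0]
ft_force: [0.1, -0.9, 0.3]
grip_width: 0.999
grasp_force: 0.0
shift [ 0.0004 -0.      0.1298] turn [-0.0004  0.0013 -0.0001] t 1.1 F [ 0.1 -0.9  0.3] q [-0.88  0.11  1.83 -0.    1.2  -0.78]
3792
0.058132231982874566 (array([ 0.36935672, -0.31630994]), 62.703102111816406, 35.99919128417969, 84.69757080078125)
```

View pics/w1.png

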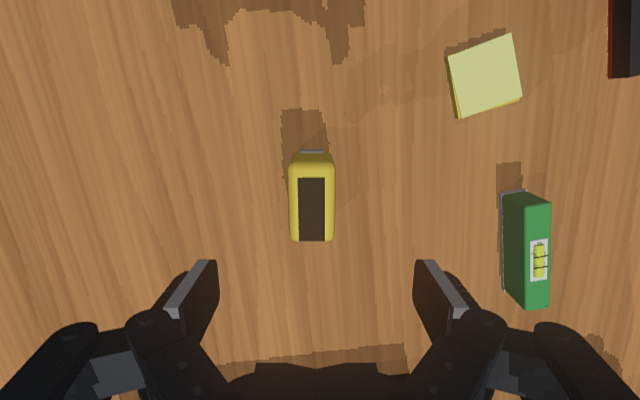

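The wrist view shows the tape at (312,197), midway between the fingertips at (200,290) and (430,290), so it agrees with the top and scene cameras. Grasping it now.

```bash
python3 -m inch '[[0,-0.001,0.06,0,0,0],[0,-0.001,0.1,0,0,0],[0,-0.001,0.13,0,0,0],[0,-0.001,0.13,0,0,0]]'
python3 -m inch '[[0,0,0,0,0,0],[0,0,0,0,0,0],[0,0,0,0,0,0],[0,0,0,0,0,0],[0,0,0,0,0,0],[0,0,0,0,0,0]]' 0.02 50
python3 -m inch '[[0,0,-0.04,0,0,0],[0,0,-0.09,0,0,0],[0,0,-0.09,0,0,0]]'
python3 go.py .4545 -.089 .12 93.5
```

```text
time: 1.65
tcp_pos: [0.3695, -0.3155, 0.028]
tool_rot: [0.741, 0.672, -0.0, -0.002]
ft_force: [0.6, 0.4, 1.1]
grip_width: 0.998
grasp_force: 0.0
time: 2.4
tcp_pos: [0.3724, -0.3182, 0.0319]
tool_rot: [0.74, 0.672, -0.001, 0.002]
ft_force: [-1.4, 0.4, 6.3]
grip_width: 0.413
grasp_force: 51.4
time: 2.78
tcp_pos: [0.3741, -0.3198, 0.1247]
tool_rot: [0.74, 0.672, -0.001, 0.006]
ft_force: [-0.4, 0.2, -2.7]
grip_width: 0.414
grasp_force: 51.0
shift [0.2375 0.0579 0.003 ] turn [ 0.0071  0.0099 -0.157 ] t 2.77 F [-0.4  0.2 -2.7] q [-0.88  0.16  1.86 -0.    1.11 -0.79]
```

```bash
python3 -m inch '[[0.237,0.058,0,0.006,0.009,-0.157],[0.237,0.058,0,0.006,0.009,-0.157],[0.237,0.058,0,0.006,0.009,-0.157],[0.237,0.058,0,0.006,0.009,-0.157],[0.237,0.058,0,0.006,0.009,-0.157],[0.237,0.058,0,0.006,0.009,-0.157],[0.237,0.058,0,0.006,0.009,-0.157]]'
python3 go.py .4545 -.091 .038 93.5
python3 - <<'E'
from h import *
p,d=read_camera("wrist");cv2.imwrite("pics/w2.png",p[:,:,::-1])
E
```

```text
time: 3.65
tcp_pos: [0.4514, -0.0876, 0.1193]
tool_rot: [0.686, 0.728, 0.0, -0.005]
ft_force: [0.5, 0.7, -1.9]
grip_width: 0.415
grasp_force: 50.8
shift [-0.0042  0.0034  0.0812] turn [-0.0063 -0.0076 -0.002 ] t 3.65 F [ 0.5  0.7 -1.9] q [-0.38  0.11  1.93  0.    1.11 -0.44]
```

View pics/w2.png

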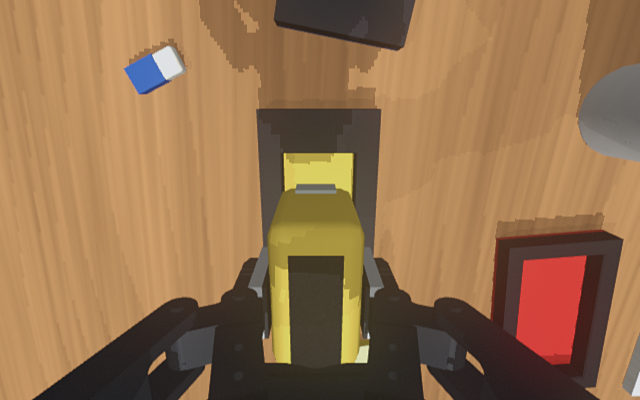

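The tape hangs at (317,290), lined up with the yellow cutout whose visible edge is at (318,165). Letting the arm settle first, because it rings after moves.

```bash
python3 -m inch '[[0,0,0,0,0,0],[0,0,0,0,0,0],[0,0,0,0,0,0],[0,0,0,0,0,0]]'
python3 go.py .4545 -.091 .042 93.5
python3 - <<'E'
from rig import *
import numpy as np
print(np.round(read_state()['joint_vel'],3))
E
```

```text
time: 4.2
tcp_pos: [0.452, -0.0867, 0.1199]
tool_rot: [0.685, 0.728, 0.001, -0.005]
ft_force: [-0.3, 1.1, -1.6]
grip_width: 0.413
grasp_force: 50.8
shift [-0.0051  0.0027  0.0778] turn [-0.0052 -0.0075 -0.0003] t 4.2 F [-0.3  1.1 -1.6] q [-0.38  0.11  1.93  0.01  1.11 -0.44]
[ 0.004  0.001  0.001  0.001 -0.     0.001]
```

```bash
python3 -m inch '[[-0.005,0.0027,0.03,-0.005,-0.007,0],[-0.005,0.0027,0.06,-0.005,-0.007,0],[-0.005,0.0027,0.07,-0.005,-0.007,0],[-0.005,0.0027,0.076,-0.005,-0.007,0],[-0.005,0.0027,0.076,-0.005,-0.007,0],[-0.005,0.0027,0.076,-0.005,-0.007,0]]'
python3 go.py .4545 -.091 .036 93.5
python3 -m inch '[[0,0,0.002,0,0,0],[0,0,0.004,0,0,0],[0,0,0.006,0,0,0],[0,0,0.006,0,0,0]]'
python3 go.py .4545 -.091 .036 93.5
```

```text
time: 4.95
tcp_pos: [0.4555, -0.0912, 0.0448]
tool_rot: [0.685, 0.728, 0.0, 0.001]
ft_force: [0.7, 0.1, -2.5]
grip_width: 0.411
grasp_force: 50.8
shift [ 0.0003 -0.001   0.0088] turn [ 0.0017  0.0005 -0.    ] t 4.95 F [ 0.7  0.1 -2.5] q [-0.38  0.25  1.96  0.    0.93 -0.45]
time: 5.45
tcp_pos: [0.4544, -0.0908, 0.0376]
tool_rot: [0.685, 0.728, -0.0, -0.0]
ft_force: [-0.2, 0.4, -2.9]
grip_width: 0.412
grasp_force: 50.8
shift [-0.0002  0.0001  0.0016] turn [-0.0007 -0.0007 -0.0002] t 5.45 F [-0.2  0.4 -2.9] q [-0.38  0.26  1.97  0.    0.91 -0.45]
```

```bash
python3 -m inch '[[0,0,0.001,0,0,0],[0,0,0.002,0,0,0],[0,0,0.002,0,0,0]]'
python3 -m inch '[[0,0,0,0,0,0],[0,0,0,0,0,0],[0,0,0,0,0,0],[0,0,-0.05,0,0,0],[0,0,-0.1,0,0,0],[0,0,-0.1,0,0,0],[0,0,-0.1,0,0,0]]' 0.0854
python3 go.py .4545 -.091 .135 93.5
cat > see.py <<'E'
import sys
from h import *
# see.py tag zlo zhi cx cy r : wrist view
tag=sys.argv[1];a,b,x,y,r=map(float,sys.argv[2:7])
i=camera_info("wrist");p,d=read_camera("wrist");cv2.imwrite(f"pics/{tag}.png",p[:,:,::-1]);np.savez(f"{tag}.npz",p=p,d=d)
P,_=cloud(i,d,np.ones((400,640),bool));k=P[(P[:,2]>a)&(P[:,2]<b)&(np.hypot(*(P[:,:2]-(x,y)).T)<r)]
print(len(k));print(np.median(k[:,2]).round(4),rect(k)) if len(k)>50 else 0
E
python3 see.py w3 .045 .075 .4545 -.09 .06
python3 - <<'E'
from h import *
i=camera_info("top");p,d=read_camera("top");P,_=cloud(i,d,np.ones((400,640),bool));k=P[(P[:,2]>.045)&(P[:,2]<.075)&(np.hypot(*(P[:,:2]-(.4545,-.09)).T)<.06)]
print(len(k),np.median(k[:,2]),rect(k))
i=camera_info("scene");p,d=read_camera("scene");P,_=cloud(i,d,np.ones((400,640),bool));k=P[(P[:,2]>.045)&(P[:,2]<.075)&(np.hypot(*(P[:,:2]-(.4545,-.09)).T)<.06)]
print(len(k),np.median(k[:,2]),rect(k))
E
```

```text
time: 5.82
tcp_pos: [0.4546, -0.0908, 0.036]
tool_rot: [0.685, 0.728, 0.0, -0.0]
ft_force: [0.3, 1.2, 0.6]
grip_width: 0.414
grasp_force: 51.2
time: 6.7
tcp_pos: [0.4542, -0.0908, 0.1355]
tool_rot: [0.685, 0.728, -0.0, -0.0]
ft_force: [-0.8, -0.0, 0.0]
grip_width: 0.998
grasp_force: 0.0
shift [-0.0003  0.0003  0.0005] turn [-0.0006 -0.0006 -0.0001] t 6.7 F [-0.8 -0.   0. ] q [-0.38  0.09  1.91  0.    1.14 -0.45]
4828
0.0621 (array([ 0.45462973, -0.08889874]), 62.41933059692383, 36.03653335571289, -86.55826425552368)
10 0.058705678374152304 (array([ 0.43909665, -0.06806792]), 8.500678062438965, 4.896903038024902, 89.89108276367188)
291 0.05790863511998878 (array([ 0.45847217, -0.08933569]), 62.588314056396484, 36.86838912963867, -88.30075740814209)
```

View pics/w3.png

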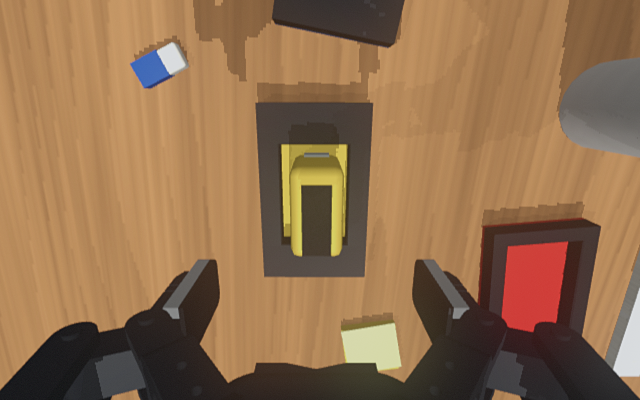

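The tape sits upright in the yellow cutout at (317,205), 60 mm high, as it should be. Next is the laser meter, by a path that stays clear of the flask.

```bash
python3 go.py .5 .15 .15 96.2;python3 go.py .665 .148 .15 96.2
```

```text
shift [ 0.2371  0.0613 -0.0157] turn [-0.0036 -0.0022 -0.0473] t 6.85 F [-0.5  0.5 -0.8] q [-0.38  0.09  1.91  0.    1.14 -0.45]
shift [ 0.225   0.2259 -0.0163] turn [-0.0036 -0.0022 -0.0473] t 6.85 F [-0.5  0.5 -0.8] q [-0.38  0.09  1.91  0.    1.14 -0.45]
```

```bash
python3 -m inch '[[0.06,0.015,-0.005,0,0,-0.01],[0.12,0.03,-0.01,0,0,-0.02],[0.178,0.045,-0.014,0,0,-0.035],[0.237,0.061,-0.014,0,0,-0.047],[0.233,0.12,-0.014,0,0,-0.047],[0.23,0.18,-0.014,0,0,-0.047],[0.225,0.226,-0.014,0,0,-0.047],[0.225,0.226,-0.014,0,0,-0.047]]'
python3 -m inch '[[0,0,0,0,0,0],[0,0,0,0,0,0],[0,0,0,0,0,0],[0,0,0,0,0,0]]'
python3 see.py w4 .018 .040 .665 .148 .08
python3 go.py .665 .148 .026 96.2
```

```text
time: 7.85
tcp_pos: [0.668, 0.1467, 0.1467]
tool_rot: [0.668, 0.744, -0.001, -0.001]
ft_force: [-1.4, -0.9, -0.4]
grip_width: 1.0
grasp_force: 0.0
time: 8.35
tcp_pos: [0.6661, 0.1476, 0.1504]
tool_rot: [0.668, 0.744, 0.0, -0.0]
ft_force: [0.3, 0.8, -0.3]
grip_width: 1.002
grasp_force: 0.0
6569
0.0306 (array([0.66391553, 0.14797902]), 99.59172058105469, 44.15364074707031, -84.50513887405396)
shift [ 0.0005 -0.0012  0.1244] turn [ 0.0004 -0.0004  0.    ] t 8.4 F [-0.1  0.   0.2] q [ 0.09  0.51  1.34  0.    1.3  -0.02]
```

```bash
python3 -m inch '[[0,-0.001,0.05,0,0,0],[0,-0.001,0.1,0,0,0],[0,-0.001,0.124,0,0,0],[0,-0.001,0.124,0,0,0],[0,-0.001,0.124,0,0,0]]'
python3 -m inch '[[0,0,0,0,0,0],[0,0,0,0,0,0],[0,0,0,0,0,0],[0,0,0,0,0,0],[0,0,0,0,0,0],[0,0,0,0,0,0]]' 0.03 50
python3 go.py .665 .148 .026 96.2
```

```text
time: 9.02
tcp_pos: [0.6667, 0.1475, 0.0275]
tool_rot: [0.668, 0.744, 0.001, 0.001]
ft_force: [0.7, 0.2, 0.7]
grip_width: 1.001
grasp_force: 0.0
time: 9.78
tcp_pos: [0.6665, 0.1475, 0.0275]
tool_rot: [0.668, 0.744, 0.001, 0.001]
ft_force: [0.3, -0.2, 6.2]
grip_width: 0.496
grasp_force: 53.3
shift [ 0.0007 -0.0015  0.0015] turn [ 0.0022 -0.0004 -0.0002] t 9.78 F [ 0.3 -0.2  6.2] q [ 0.09  0.65  1.4   0.    1.09 -0.02]
```

```bash
python3 -m inch '[[0,0,-0.03,0,0,0],[0,0,-0.08,0,0,0],[0,0,-0.13,0,0,0],[0,0,-0.13,0,0,0],[0,0,-0.13,0,0,0],[0,0,-0.13,0,0,0]]'
for a in ".5 .13" ".5 -.175" ".6535 -.175"; do python3 go.py $a .157 98.8; done
```

```text
time: 10.52
tcp_pos: [0.6634, 0.1471, 0.1525]
tool_rot: [0.668, 0.744, -0.002, -0.002]
ft_force: [-0.8, -0.5, -2.5]
grip_width: 0.498
grasp_force: 52.5
shift [ 0.0006 -0.1643 -0.0035] turn [-0.0061 -0.0007 -0.0456] t 10.53 F [-0.8 -0.5 -2.5] q [ 0.09  0.5   1.34  0.    1.31 -0.02]
shift [-0.3027 -0.1972 -0.0035] turn [-0.0061 -0.0007 -0.0456] t 10.53 F [-0.8 -0.5 -2.5] q [ 0.09  0.5   1.34  0.    1.31 -0.02]
shift [-0.3192 -0.0446 -0.0044] turn [-0.0061 -0.0007 -0.0456] t 10.53 F [-0.8 -0.5 -2.5] q [ 0.09  0.5   1.34  0.    1.31 -0.02]
```

```bash
python3 -m inch '[[0,-0.055,-0.003,-0.006,0,0],[0,-0.11,-0.003,-0.006,0,0],[0,-0.164,-0.003,-0.006,0,0],[-0.06,-0.172,-0.003,-0.006,0,-0.02],[-0.12,-0.179,-0.003,-0.006,0,-0.045],[-0.18,-0.185,-0.003,-0.006,0,-0.045],[-0.24,-0.191,-0.003,-0.006,0,-0.045],[-0.3,-0.197,-0.003,-0.006,0,-0.045]]'
python3 -m inch '[[0,0,0,0,0,0],[0,0,0,0,0,0],[0,0,0,0,0,0]]'
python3 go.py .6535 -.175 .157 98.8
```

```text
time: 11.52
tcp_pos: [0.5006, -0.1734, 0.1569]
tool_rot: [0.651, 0.759, 0.002, 0.0]
ft_force: [1.1, 0.5, -2.2]
grip_width: 0.499
grasp_force: 52.5
time: 11.9
tcp_pos: [0.5013, -0.1705, 0.1577]
tool_rot: [0.65, 0.76, 0.002, 0.001]
ft_force: [0.4, 0.4, -0.8]
grip_width: 0.501
grasp_force: 52.5
shift [-0.0279  0.1496  0.0013] turn [ 0.0041 -0.002   0.0011] t 11.9 F [ 0.4  0.4 -0.8] q [-0.49  0.2   1.74  0.    1.2  -0.65]
```

```bash
python3 -m inch '[[-0.01,0.05,0,0.004,-0.002,0],[-0.02,0.1,0,0.004,-0.002,0],[-0.028,0.1495,0,0.004,-0.002,0],[-0.028,0.1495,0,0.004,-0.002,0],[-0.028,0.1495,0,0.004,-0.002,0],[-0.028,0.1495,0,0.004,-0.002,0]]'
python3 go.py .6535 -.175 .045 98.8
```

```text
time: 12.65
tcp_pos: [0.6529, -0.1762, 0.1596]
tool_rot: [0.651, 0.759, -0.0, 0.001]
ft_force: [0.2, -0.3, -2.0]
grip_width: 0.499
grasp_force: 52.5
shift [0.0012 0.0007 0.1146] turn [0.0008 0.0012 0.    ] t 12.65 F [ 0.2 -0.3 -2. ] q [-0.39  0.49  1.35 -0.    1.31 -0.54]
```

```bash
python3 -m inch '[[0.001,0,0.05,0,0,0],[0.001,0,0.09,0,0,0],[0.001,0,0.114,0,0,0],[0.001,0,0.114,0,0,0],[0.001,0,0.114,0,0,0]]'
python3 go.py .6535 -.175 .032 98.8
python3 -m inch '[[0,0,0.004,0,0,0],[0,0,0.008,0,0,0],[0,0,0.011,0,0,0],[0,0,0.011,0,0,0]]'
python3 go.py .6535 -.175 .032 98.8
```

```text
time: 13.28
tcp_pos: [0.6547, -0.1767, 0.0475]
tool_rot: [0.651, 0.759, 0.001, 0.002]
ft_force: [0.3, 0.3, -1.4]
grip_width: 0.496
grasp_force: 52.5
shift [ 0.0019 -0.001   0.0155] turn [ 0.0041  0.0031 -0.0009] t 13.28 F [ 0.3  0.3 -1.4] q [-0.39  0.61  1.41 -0.    1.12 -0.54]
time: 13.78
tcp_pos: [0.6537, -0.1761, 0.0341]
tool_rot: [0.651, 0.759, 0.0, 0.001]
ft_force: [-0.7, 0.6, -2.1]
grip_width: 0.498
grasp_force: 52.5
shift [ 0.0011 -0.0001  0.0021] turn [ 0.001   0.0012 -0.0006] t 13.78 F [-0.7  0.6 -2.1] q [-0.39  0.63  1.41 -0.    1.1  -0.54]
```

```bash
python3 -m inch '[[0,0,0.001,0,0,0],[0,0,0.002,0,0,0],[0,0,0.002,0,0,0]]'
python3 -m inch '[[0,0,0,0,0,0],[0,0,0,0,0,0],[0,0,0,0,0,0],[0,0,-0.05,0,0,0],[0,0,-0.1,0,0,0],[0,0,-0.12,0,0,0],[0,0,-0.12,0,0,0],[0,0,-0.12,0,0,0]]' 0.0854
python3 see.py w5 .024 .045 .6535 -.175 .07
python3 go.py .5545 -.3875 .15 94.8
```

```text
time: 14.15
tcp_pos: [0.654, -0.1762, 0.0325]
tool_rot: [0.651, 0.759, 0.0, 0.001]
ft_force: [0.5, 0.6, -2.9]
grip_width: 0.496
grasp_force: 52.5
time: 15.15
tcp_pos: [0.6523, -0.1755, 0.15]
tool_rot: [0.651, 0.759, -0.001, -0.001]
ft_force: [-0.4, 0.3, -0.2]
grip_width: 1.001
grasp_force: 0.0
6735
0.0346 (array([ 0.65207233, -0.1727468 ]), 129.69818115234375, 75.28958892822266, -75.38529109954834)
shift [-0.1948 -0.1288 -0.0004] turn [-0.0028 -0.001   0.0692] t 15.2 F [0.1 0.2 0.6] q [-0.39  0.5   1.35 -0.    1.29 -0.54]
```

View pics/w5.png

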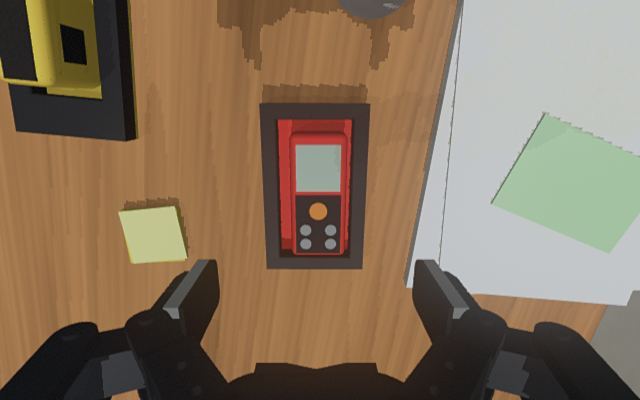

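The laser meter lies flat and centred in the red cutout at (319,190), with its top at about 32 mm. Next is the level.

```bash
python3 -m inch '[[-0.05,-0.033,0,-0.002,0,0.017],[-0.1,-0.066,0,-0.002,0,0.035],[-0.15,-0.1,0,-0.002,0,0.052],[-0.195,-0.129,0,-0.002,0,0.069],[-0.195,-0.129,0,-0.002,0,0.069],[-0.195,-0.129,0,-0.002,0,0.069],[-0.195,-0.129,0,-0.002,0,0.069],[-0.195,-0.129,0,-0.002,0,0.069]]'
python3 see.py w6 .034 .055 .5545 -.3875 .08
python3 go.py .5545 -.3875 .026 94.8
```

```text
time: 16.2
tcp_pos: [0.5567, -0.3869, 0.1524]
tool_rot: [0.676, 0.737, 0.001, 0.002]
ft_force: [-0.6, -0.5, 0.2]
grip_width: 1.002
grasp_force: 0.0
3576
0.0422 (array([ 0.55237823, -0.38840454]), 99.28150939941406, 21.847307205200195, -84.77688550949097)
shift [-0.     -0.0027  0.1266] turn [0.0038 0.0012 0.0022] t 16.25 F [-0.8  0.6 -0.5] q [-0.74  0.49  1.35  0.    1.29 -0.82]
```

```bash
python3 -m inch '[[0,-0.003,0.05,0.0035,0,0],[0,-0.003,0.1,0.0035,0,0],[0,-0.003,0.126,0.0035,0,0],[0,-0.003,0.126,0.0035,0,0],[0,-0.003,0.126,0.0035,0,0]]'
python3 -m inch '[[0,0,0,0,0,0],[0,0,0,0,0,0],[0,0,0,0,0,0],[0,0,0,0,0,0],[0,0,0,0,0,0],[0,0,0,0,0,0],[0,0,0,0,0,0]]' 0.01 50
python3 -m inch '[[0,0,-0.03,0,0,0],[0,0,-0.08,0,0,0],[0,0,-0.13,0,0,0],[0,0,-0.13,0,0,0],[0,0,-0.13,0,0,0],[0,0,-0.13,0,0,0]]'
for a in ".3615 .312 .15 80.7" ".43 -.1 .155 90"; do python3 go.py $a; done
```

```text
time: 16.88
tcp_pos: [0.5548, -0.3894, 0.0284]
tool_rot: [0.677, 0.736, -0.0, 0.002]
ft_force: [-0.4, 0.5, 0.2]
grip_width: 1.003
grasp_force: 0.0
time: 17.75
tcp_pos: [0.5539, -0.3893, 0.0274]
tool_rot: [0.677, 0.736, -0.0, 0.001]
ft_force: [-0.7, 0.2, 6.4]
grip_width: 0.246
grasp_force: 50.6
time: 18.5
tcp_pos: [0.5519, -0.3872, 0.1531]
tool_rot: [0.677, 0.736, -0.0, -0.002]
ft_force: [0.1, -0.0, -1.9]
grip_width: 0.248
grasp_force: 49.7
shift [ 0.7127 -0.1311  0.0058] turn [-0.0041 -0.0027  0.2463] t 18.5 F [ 0.1 -0.  -1.9] q [-0.74  0.49  1.35 -0.    1.3  -0.82]
shift [ 0.2964 -0.0974 -0.0006] turn [-0.0039 -0.003   0.084 ] t 18.5 F [ 0.1 -0.  -1.9] q [-0.74  0.49  1.35 -0.    1.3  -0.82]
```

```bash
python3 -m inch '[[0.06,-0.011,0,-0.004,-0.003,0.02],[0.12,-0.022,0,-0.004,-0.003,0.04],[0.18,-0.033,0,-0.004,-0.003,0.06],[0.24,-0.044,0,-0.004,-0.003,0.08],[0.3,-0.055,0,-0.004,-0.003,0.1],[0.36,-0.066,0,-0.004,-0.003,0.13],[0.42,-0.077,0,-0.004,-0.003,0.15],[0.45,-0.083,0,-0.004,-0.003,0.16]]'
python3 -m inch '[[0,0,0,0,0,0],[0,0,0,0,0,0]]'
python3 go.py .3615 .312 .15 80.7
```

```text
time: 19.5
tcp_pos: [0.4302, 0.0554, 0.1541]
tool_rot: [0.733, 0.68, -0.001, 0.001]
ft_force: [-0.2, 0.2, -2.7]
grip_width: 0.247
grasp_force: 49.8
time: 19.75
tcp_pos: [0.4327, 0.0524, 0.1551]
tool_rot: [0.733, 0.68, -0.001, 0.003]
ft_force: [0.7, 0.1, -2.4]
grip_width: 0.252
grasp_force: 49.7
shift [ 0.2535 -0.0906  0.0037] turn [0.0036 0.0045 0.0866] t 19.75 F [ 0.7  0.1 -2.4] q [-0.08  0.    1.96 -0.    1.18  0.  ]
```

```bash
python3 -m inch '[[0.06,-0.02,0,0.003,0.004,0.02],[0.12,-0.042,0,0.003,0.004,0.04],[0.18,-0.063,0,0.003,0.004,0.06],[0.23,-0.083,0,0.003,0.004,0.087],[0.252,-0.0905,0,0.003,0.004,0.087],[0.252,-0.0905,0,0.003,0.004,0.087],[0.252,-0.0905,0,0.003,0.004,0.087],[0.252,-0.0905,0,0.003,0.004,0.087]]'
python3 see.py w7 .013 .026 .3615 .312 .1
python3 go.py .3615 .3105 .05 80.7
```

```text
time: 20.75
tcp_pos: [0.3626, 0.3096, 0.1543]
tool_rot: [0.763, 0.646, 0.0, 0.001]
ft_force: [-0.2, -1.2, -1.4]
grip_width: 0.248
grasp_force: 49.8
8161
0.0221 (array([0.36128375, 0.31610229]), 131.4287872314453, 84.17598724365234, 80.5320053100586)
shift [ 0.0006 -0.0014  0.1044] turn [ 0.002   0.0001 -0.003 ] t 20.8 F [ 0.6 -0.9 -1.8] q [ 0.53  0.09  1.87 -0.    1.18  0.69]
```

View pics/w7.png

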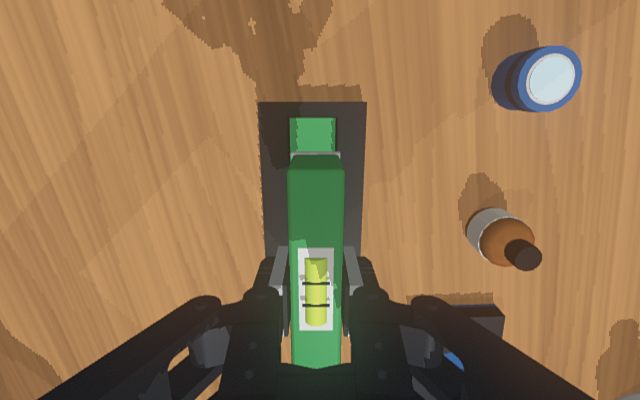

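The level hangs at (316,260), aligned with the green cutout at (313,135). The loupe is at (545,78) and the bottle at (505,240).

```bash
python3 -m inch '[[0,-0.0013,0.05,0.002,0,-0.003],[0,-0.0013,0.09,0.002,0,-0.003],[0,-0.0013,0.104,0.002,0,-0.003],[0,-0.0013,0.104,0.002,0,-0.003],[0,-0.0013,0.104,0.002,0,-0.003]]'
python3 go.py .3615 .3105 .034 80.7
python3 -m inch '[[0,0,0.004,0,0,0],[0,0,0.008,0,0,0],[0,0,0.012,0,0,0],[0,0,0.015,0,0,0],[0,0,0.015,0,0,0],[0,0,0.015,0,0,0]]'
python3 go.py .3615 .3105 .032 80.7
```

```text
time: 21.42
tcp_pos: [0.3625, 0.3119, 0.0522]
tool_rot: [0.761, 0.648, 0.002, 0.0]
ft_force: [1.5, -0.6, -1.4]
grip_width: 0.249
grasp_force: 49.7
shift [-0.0016 -0.0009  0.0182] turn [ 0.0029 -0.0026  0.002 ] t 21.43 F [ 1.5 -0.6 -1.4] q [0.53 0.26 1.93 0.   0.95 0.69]
time: 22.18
tcp_pos: [0.3609, 0.3112, 0.0354]
tool_rot: [0.761, 0.648, 0.0, -0.0]
ft_force: [-0.2, 0.8, -2.4]
grip_width: 0.248
grasp_force: 49.7
shift [-0.0005  0.0007  0.0034] turn [-0.     -0.0002  0.0023] t 22.18 F [-0.2  0.8 -2.4] q [0.53 0.29 1.94 0.   0.92 0.69]
```

```bash
python3 -m inch '[[0,0,0.002,0,0,0],[0,0,0.0035,0,0,0],[0,0,0.0035,0,0,0],[0,0,0.0035,0,0,0]]'
python3 -m inch '[[0,0,0,0,0,0],[0,0,0,0,0,0],[0,0,0,0,0,0],[0,0,-0.05,0,0,0],[0,0,-0.1,0,0,0],[0,0,-0.12,0,0,0],[0,0,-0.12,0,0,0],[0,0,-0.12,0,0,0]]' 0.0854
python3 see.py w8 .035 .055 .3615 .312 .07
python3 go.py .538 .3684 .15 82.8
```

```text
time: 22.68
tcp_pos: [0.3609, 0.3112, 0.032]
tool_rot: [0.761, 0.648, 0.0, -0.0]
ft_force: [0.4, 0.0, -2.1]
grip_width: 0.246
grasp_force: 49.7
time: 23.68
tcp_pos: [0.36, 0.3106, 0.1508]
tool_rot: [0.761, 0.648, -0.001, -0.0]
ft_force: [-0.4, 0.8, -1.3]
grip_width: 1.001
grasp_force: 0.0
3709
0.0462 (array([0.36122076, 0.31200323]), 99.14903259277344, 22.032222747802734, 80.8831558227539)
shift [ 0.0856  0.1667 -0.0002] turn [-0.0025  0.0017 -0.0344] t 23.73 F [ 1.1  0.5 -0.4] q [0.53 0.1  1.87 0.   1.18 0.69]
```

View pics/w8.png

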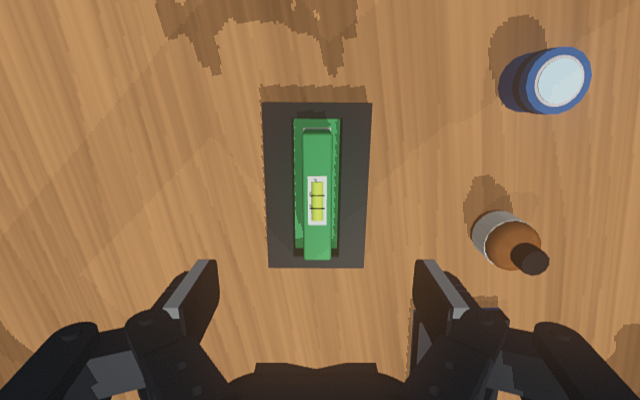

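The level stands centred in the green cutout at (317,190), with its top at about 44 mm. Next is the loupe.

```bash
python3 -m inch '[[0.03,0.055,0,-0.002,0,-0.01],[0.06,0.11,0,-0.002,0,-0.02],[0.085,0.166,0,-0.002,0,-0.034],[0.085,0.166,0,-0.002,0,-0.034],[0.085,0.166,0,-0.002,0,-0.034],[0.085,0.166,0,-0.002,0,-0.034],[0.085,0.166,0,-0.002,0,-0.034],[0.085,0.166,0,-0.002,0,-0.034]]'
python3 see.py w9 .034 .055 .538 .3684 .04
python3 go.py .538 .3684 .030 82.8
```

```text
time: 24.72
tcp_pos: [0.5378, 0.3687, 0.1528]
tool_rot: [0.75, 0.661, 0.001, 0.001]
ft_force: [-0.0, -0.3, 0.3]
grip_width: 1.002
grasp_force: 0.0
2623
0.0447 (array([0.53660571, 0.3690853 ]), 43.89856719970703, 43.21770477294922, 81.27743530273438)
shift [-0.0003 -0.0002  0.1227] turn [ 0.0028 -0.0007  0.    ] t 24.77 F [-1.  -0.  -0.2] q [ 0.47  0.44  1.42 -0.    1.27  0.59]
```

```bash
python3 -m inch '[[0,0,0.05,0.002,0,0],[0,0,0.1,0.002,0,0],[0,0,0.122,0.002,0,0],[0,0,0.122,0.002,0,0],[0,0,0.122,0.002,0,0],[0,0,0.122,0.002,0,0]]'
python3 -m inch '[[0,0,0,0,0,0],[0,0,0,0,0,0],[0,0,0,0,0,0],[0,0,0,0,0,0],[0,0,0,0,0,0],[0,0,0,0,0,0],[0,0,0,0,0,0]]' 0.03 60
python3 -m inch '[[0,0,-0.03,0,0,0],[0,0,-0.08,0,0,0],[0,0,-0.12,0,0,0],[0,0,-0.12,0,0,0],[0,0,-0.12,0,0,0],[0,0,-0.12,0,0,0]]'
for a in ".469 .0975 .15 82.8" ".42 .3 .15 82.8"; do python3 go.py $a; done
```

```text
time: 25.52
tcp_pos: [0.5405, 0.3696, 0.0328]
tool_rot: [0.75, 0.661, 0.003, 0.001]
ft_force: [-0.2, 0.5, 0.2]
grip_width: 1.003
grasp_force: 0.0
time: 26.4
tcp_pos: [0.5392, 0.369, 0.031]
tool_rot: [0.75, 0.661, 0.001, 0.0]
ft_force: [0.8, -0.9, 5.1]
grip_width: 0.495
grasp_force: 61.4
time: 27.15
tcp_pos: [0.5368, 0.3676, 0.1469]
tool_rot: [0.75, 0.661, -0.003, -0.001]
ft_force: [0.1, 0.0, -1.0]
grip_width: 0.494
grasp_force: 61.1
shift [-0.2765 -0.0333 -0.0021] turn [-0.0046  0.003  -0.0004] t 27.15 F [ 0.1  0.  -1. ] q [0.47 0.45 1.43 0.   1.27 0.59]
shift [-0.0817 -0.1073 -0.0024] turn [-0.0046  0.003  -0.0004] t 27.15 F [ 0.1  0.  -1. ] q [0.47 0.45 1.43 0.   1.27 0.59]
```

```bash
python3 -m inch '[[0,-0.05,-0.002,-0.004,0.003,0],[-0.03,-0.1,-0.002,-0.004,0.003,0],[-0.09,-0.1,-0.002,-0.004,0.003,0],[-0.15,-0.1,-0.002,-0.004,0.003,0],[-0.21,-0.08,-0.002,-0.004,0.003,0],[-0.25,-0.04,-0.002,-0.004,0.003,0],[-0.2765,-0.033,-0.002,-0.004,0.003,0],[-0.2765,-0.033,-0.002,-0.004,0.003,0]]'
python3 -m inch '[[0,0,0,0,0,0],[0,0,0,0,0,0],[0,0,0,0,0,0]]'
python3 go.py .469 .0975 .06 82.8
python3 see.py w10 .013 .028 .469 .0975 .1
python3 - <<'E'
from h import *
# blue floor & loupe rim in scene
i=camera_info("scene");p,d=read_camera("scene");P,_=cloud(i,d,np.ones((400,640),bool))
k=P[(P[:,2]>.145)&(P[:,2]<.165)&(np.hypot(*(P[:,:2]-(.469,.0975)).T)<.05)];print(len(k));print(rect(k) if len(k)>5 else 0)
E
```

```text
time: 28.15
tcp_pos: [0.4704, 0.0967, 0.1505]
tool_rot: [0.751, 0.66, 0.001, -0.001]
ft_force: [-0.3, 0.2, -1.9]
grip_width: 0.494
grasp_force: 61.4
time: 28.52
tcp_pos: [0.4707, 0.0993, 0.1518]
tool_rot: [0.75, 0.662, 0.002, 0.0]
ft_force: [0.7, 0.4, -0.8]
grip_width: 0.491
grasp_force: 61.4
shift [-0.0023 -0.0017  0.0918] turn [ 0.0037 -0.0033  0.0014] t 28.52 F [ 0.7  0.4 -0.8] q [0.03 0.1  1.86 0.   1.17 0.15]
9297
0.0221 (array([0.469349  , 0.10769257]), 118.24931335449219, 84.20762634277344, 82.65536499023438)
205
(array([0.47713516, 0.10135052]), 59.183837890625, 39.117279052734375, 9.763262748718262)
```

View pics/w10.png

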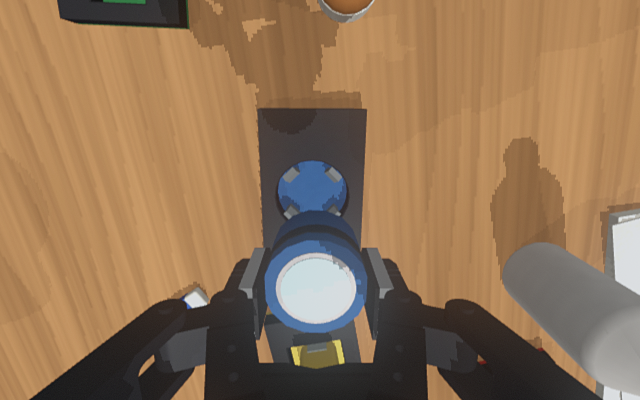

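The loupe is held at (316,288). The round blue cutout with its four lips is at (312,192), partly hidden. Measuring the offset between them in this one view.

```bash
cat > rel.py <<'E'
from h import *
from scipy.optimize import least_squares
i=camera_info("wrist");s=read_state();p,d=read_camera("wrist");Q=R.from_quat(s['tool_rot']);t=np.array(s['tcp_pos'])
def circ(P,r=None):
    f=lambda c:np.hypot(P[:,0]-c[0],P[:,1]-c[1])-(c[2] if r is None else r)
    x=least_squares(f,[*P[:,:2].mean(0),.02],loss='soft_l1',f_scale=.0007).x;return x,np.abs(f(x)).mean()
h=cv2.cvtColor(p,cv2.COLOR_RGB2HSV)
m=((h[...,1]<70)&(h[...,2]>150)).astype(np.uint8);n,l,st,ce=cv2.connectedComponentsWithStats(m);j=min((k for k in range(1,n) if st[k,4]>1500),key=lambda k:np.hypot(*(ce[k]-(316,288))))
c=max(cv2.findContours((l==j).astype(np.uint8),0,1)[0],key=cv2.contourArea)[:,0]
zt=t[2]-.031+.042;L,e=circ(cast(i,cv2.convexHull(c)[:,0],zt));print("lens",L.round(4),e.round(4))
P,uv=cloud(i,d,np.ones((400,640),bool))
k=(P[:,2]<.008)&(P[:,2]>-.004)&(np.hypot(*(P[:,:2]-(.4695,.0975)).T)<.035)
m=np.zeros((400,640),np.uint8);m[uv[k][:,1],uv[k][:,0]]=1
# upper rim seen against foam: far side of floor (top/left/right arc) in the picture
b=((h[...,0]>98)&(h[...,0]<125)&(h[...,1]>90)&(h[...,2]>40)).astype(np.uint8);b[:155]=0;b[212:]=0;b[:,:270]=0;b[:,355:]=0
cc=max(cv2.findContours(b,0,1)[0],key=cv2.contourArea)[:,0];cc=cc[(cc[:,1]<205)]
H=cast(i,cc,.004);x,e=circ(H,.030);print("hole floor r30",x[:2].round(4),e.round(4));x2,e2=circ(H);print("free",x2.round(4),e2.round(4))
print("tcp",t.round(4),"loupe->hole world",(x[:2]-L[:2]).round(4),"tool",Q.inv().apply([*(x[:2]-L[:2]),0]).round(4))
E
python3 rel.py
```

```text
lens [0.4708 0.0975 0.017 ] 0.0001
hole floor r30 [0.4674 0.0934] 0.0029
free [0.4676 0.0947 0.0288] 0.0028
tcp [0.4709 0.0991 0.152 ] loupe->hole world [-0.0035 -0.0041] tool [-0.0045 -0.0029 -0.    ]
```

```bash
python3 go.py .469 .0978 .075 82.8; python3 -m inch '[[-0.0012,-0.002,0.03,0.002,-0.003,0],[-0.0012,-0.002,0.06,0.002,-0.003,0],[-0.0012,-0.002,0.077,0.002,-0.003,0],[-0.0012,-0.002,0.077,0.002,-0.003,0],[-0.0012,-0.002,0.077,0.002,-0.003,0],[-0.0012,-0.002,0.077,0.002,-0.003,0]]'
python3 go.py .469 .0978 .050 82.8
python3 see.py w11 .013 .028 .469 .0975 .1
python3 - <<'E'
from h import *
i=camera_info("wrist");d=np.load("w11.npz")['d'];P,_=cloud(i,d,np.ones((400,640),bool))
k=P[(P[:,2]>.013)&(P[:,2]<.028)&(np.hypot(*(P[:,:2]-(.469,.0975)).T)<.1)]
c,w,h,a=rect(k);u=np.array([np.cos(np.radians(a)),np.sin(np.radians(a))]);u*=np.sign(u[1]);print("tile centre",(c+u*(w/2000-.07)).round(4))
t=read_state()['tcp_pos'][2]+.011
k=P[abs(P[:,2]-t)<.006];k=k[np.hypot(*(k[:,:2]-(.469,.0975)).T)<.0225];print("loupe top",t,len(k),rect(k))
E
```

```text
shift [-0.0016 -0.0021  0.077 ] turn [ 0.0041 -0.0033  0.0007] t 28.68 F [ 1.3  0.7 -0.9] q [0.03 0.1  1.86 0.   1.17 0.15]
time: 29.42
tcp_pos: [0.4703, 0.0977, 0.0762]
tool_rot: [0.75, 0.661, 0.002, 0.002]
ft_force: [0.8, -0.3, -1.1]
grip_width: 0.495
grasp_force: 61.4
shift [-0.0001 -0.0015  0.0262] turn [ 0.0045 -0.0006 -0.0002] t 29.43 F [ 0.8 -0.3 -1.1] q [ 0.02  0.22  1.91 -0.    1.    0.15]
15764
0.0221 (array([0.46785043, 0.0967659 ]), 140.37103271484375, 84.36746978759766, 82.59776306152344)
tile centre [0.4677 0.0969]
loupe top 0.08710242635474584 8160 (array([0.47033643, 0.09774309]), 43.98862838745117, 42.35816192626953, 82.73167419433594)
```

View pics/w11.png

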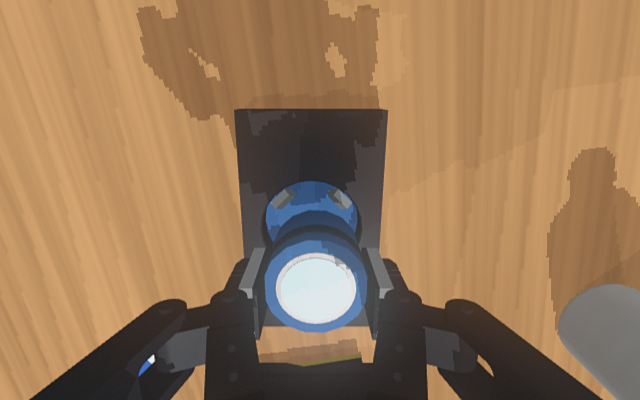

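The tile centre is now measured at (0.4679, 0.0968), with the loupe at (0.4703, 0.0977) in the same view (loupe lens at (316,288), cutout at (311,215)). Correcting and lowering onto the lips.

```bash
python3 -m inch '[[-0.001,-0.0022,0.01,0.004,0,0],[-0.001,-0.0022,0.02,0.004,0,0],[-0.001,-0.0022,0.026,0.004,0,0],[-0.001,-0.0022,0.026,0.004,0,0],[-0.001,-0.0022,0.026,0.004,0,0],[-0.001,-0.0022,0.026,0.004,0,0]]'
python3 go.py .4682 .0968 .035 82.8
```

```text
time: 30.22
tcp_pos: [0.4674, 0.097, 0.0493]
tool_rot: [0.75, 0.661, -0.0, -0.001]
ft_force: [0.5, -0.2, -1.7]
grip_width: 0.493
grasp_force: 61.4
shift [-0.0001  0.0009  0.0143] turn [-0.0012 -0.0003 -0.0003] t 30.23 F [ 0.5 -0.2 -1.7] q [0.02 0.26 1.93 0.   0.95 0.15]
```

```bash
python3 -m inch '[[0,0.0006,0.002,0,0,0],[0,0.0006,0.004,0,0,0],[0,0.0006,0.006,0,0,0],[0,0.0006,0.008,0,0,0],[0,0.0006,0.008,0,0,0]]'
python3 go.py .468 .0968 .035 82.8
python3 -m inch '[[0,0,0.002,0,0,0],[0,0,0.004,0,0,0],[0,0,0.0055,0,0,0],[0,0,0.0055,0,0,0]]'
python3 go.py .468 .0968 .035 82.8
```

```text
time: 30.85
tcp_pos: [0.4677, 0.0969, 0.0409]
tool_rot: [0.75, 0.661, -0.0, -0.001]
ft_force: [0.9, 0.5, -1.6]
grip_width: 0.489
grasp_force: 61.5
shift [-0.0001  0.0004  0.0059] turn [-0.0019 -0.0003 -0.0004] t 30.85 F [ 0.9  0.5 -1.6] q [0.02 0.28 1.93 0.   0.93 0.15]
time: 31.35
tcp_pos: [0.4678, 0.0969, 0.0354]
tool_rot: [0.75, 0.661, -0.0, -0.001]
ft_force: [0.8, -0.2, 0.6]
grip_width: 0.492
grasp_force: 61.6
shift [-0.0001  0.0002  0.0004] turn [-0.0014 -0.0003 -0.0003] t 31.35 F [ 0.8 -0.2  0.6] q [0.02 0.29 1.93 0.   0.92 0.15]
```

```bash
for k in 1 2; do python3 -m inch '[[0,0,0.001,0,0,0],[0,0,0.0015,0,0,0],[0,0,0.0015,0,0,0]]' | egrep 'tcp|ft_'; done; python3 see.py w12 .03 .065 .468 .0968 .0225
```

```text
tcp_pos: [0.4678, 0.0969, 0.0349]
ft_force: [-2.2, -0.2, 8.8]
tcp_pos: [0.4678, 0.0969, 0.0348]
ft_force: [-7.0, -0.3, 21.1]
9690
0.0486 (array([0.46795358, 0.09704305]), 44.531620025634766, 44.400333404541016, 22.261089324951172)
```

Force climbs to 21 N with no further motion, and the loupe's top measures about 46 mm, so it is on the floor. Releasing and checking.

```bash
python3 -m inch '[[0,0,-0.002,0,0,0],[0,0,-0.0025,0,0,0],[0,0,-0.0025,0,0,0]]'
python3 -m inch '[[0,0,0,0,0,0],[0,0,0,0,0,0],[0,0,0,0,0,0],[0,0,-0.03,0,0,0],[0,0,-0.08,0,0,0],[0,0,-0.12,0,0,0],[0,0,-0.12,0,0,0],[0,0,-0.12,0,0,0]]' 0.0854
python3 -m inch '[[0,0,0,0,0,0],[0,0,0,0,0,0],[0,0,0,0,0,0]]' | egrep "tcp|ft_"
python3 see.py w13 .03 .065 .468 .0968 .03
python3 go.py .33 -.3 .25 90
```

```text
time: 32.52
tcp_pos: [0.4677, 0.0969, 0.0349]
tool_rot: [0.75, 0.661, -0.001, -0.001]
ft_force: [0.7, 1.0, 2.3]
grip_width: 0.489
grasp_force: 61.7
time: 33.52
tcp_pos: [0.4671, 0.0968, 0.1544]
tool_rot: [0.75, 0.661, -0.001, -0.001]
ft_force: [0.3, 0.6, -0.5]
grip_width: 0.997
grasp_force: 0.0
tcp_pos: [0.4673, 0.0968, 0.1542]
ft_force: [0.2, -0.7, 0.3]
2753
0.0489 (array([0.46790836, 0.09709857]), 44.16050338745117, 42.99367141723633, 80.65206909179688)
shift [-0.4109 -0.0868 -0.0954] turn [-0.0032 -0.0002 -0.126 ] t 33.95 F [-0.2 -0.1  1.2] q [0.02 0.1  1.86 0.   1.19 0.15]
```

View pics/w13.png

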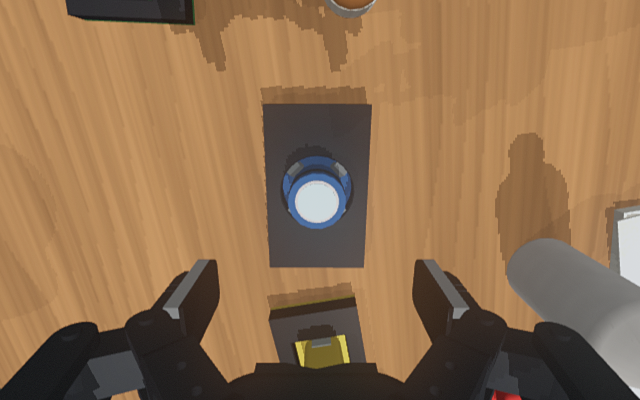

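The loupe is centred in the blue cutout at (317,195). It stands 4.2 mm higher than it did on the table, which matches the 4 mm floor. Last check: nothing else has moved.

```bash
python3 -m inch '[[-0.06,0,-0.06,0,0,0],[-0.12,-0.02,-0.1,0,0,0],[-0.18,-0.04,-0.1,0,0,0],[-0.24,-0.06,-0.1,0,0,0],[-0.3,-0.08,-0.1,0,0,0],[-0.36,-0.08,-0.1,0,0,0],[-0.41,-0.087,-0.1,0,0,0],[-0.41,-0.087,-0.1,0,0,0]]' | egrep "tcp|ft_"
python3 -m inch '[[-0,0,0,0,0,0],[0,0,0,0,0,0],[0,0,0,0,0,0]]' | egrep "time|tcp|ft_"
python3 - <<'E'
from h import *
L=dict(tape=(.045,.075,(.4545,-.09),.05),laser=(.026,.04,(.653,-.175),.06),level=(.032,.055,(.3615,.312),.06),loupe=(.034,.055,(.468,.097),.04),amber=(.02,.075,(.51,.25),.05),flask=(.03,.19,(.67,.01),.07))
for c in("top","scene"):
    i=camera_info(c);p,d=read_camera(c);cv2.imwrite(f"pics/{c}9.png",p[:,:,::-1]);P,_=cloud(i,d,np.ones((400,640),bool))
    for n,(a,b,x,r) in L.items():
        k=P[(P[:,2]>a)&(P[:,2]<b)&(np.hypot(*(P[:,:2]-x).T)<r)]
        print(c,n,len(k),*([np.median(k[:,2]).round(4),rect(k)[0].round(4),*np.round(rect(k)[1:],1)] if len(k)>9 else []))
E
```

```text
tcp_pos: [0.3289, -0.3022, 0.2552]
ft_force: [0.2, 0.3, 0.6]
time: 35.33
tcp_pos: [0.3307, -0.2976, 0.255]
ft_force: [-0.0, -0.3, -0.7]
top tape 354 0.0607 [ 0.4559 -0.0886] 62.8 35.7 -86.0
top laser 634 0.0332 [ 0.6613 -0.1762] 106.8 81.9 79.7
top level 370 0.0447 [0.3621 0.3115] 99.5 22.5 81.0
top loupe 242 0.0474 [0.4689 0.0968] 42.7 42.6 26.9
top amber 229 0.0439 [0.5117 0.245 ] 40.2 38.5 -88.3
top flask 637 0.1174 [ 0.6668 -0.0077] 61.8 61.5 61.3
scene tape 290 0.0574 [ 0.4575 -0.0893] 64.6 37.6 -89.4
scene laser 549 0.0312 [ 0.6572 -0.1758] 101.2 45.5 -81.3
scene level 371 0.0417 [0.3645 0.3099] 100.4 26.5 80.7
scene loupe 227 0.045 [0.4707 0.0962] 44.6 40.9 27.6
scene amber 295 0.0406 [0.5175 0.246 ] 42.4 35.9 -70.4
scene flask 1131 0.108 [ 0.6766 -0.0038] 63.5 50.2 -52.9
```

View pics/scene9.png

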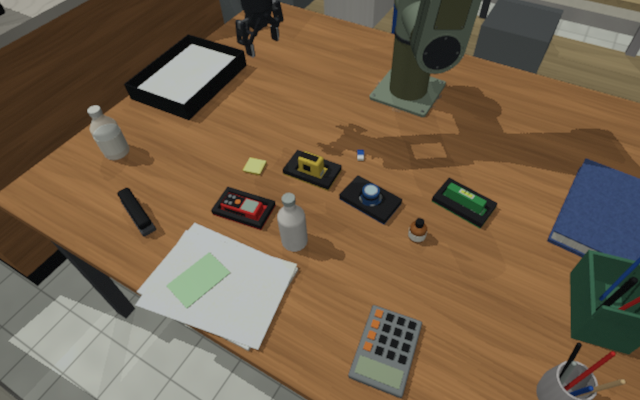

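All four tools are in their tiles: tape (312,165), laser (245,205), loupe (371,193) and level (467,197). The flask and bottle are unmoved, and the arm is clear.

```bash
python3 -c "from rig import *;print(sign_off())"
```

```text
the job is handed in; nothing more can be done
None
```

The tape measure, laser meter, pocket level and loupe are upright in their matching tiles, with the loupe pressed fully home; the flask and bottle are unmoved, and the job was handed in at about 35 s.

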